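# Roll a slatted laminate facing down onto its board

### The arm

A 6-joint arm with a two-finger parallel gripper is mounted at the origin on a cart in front of the work surface, level with it; the furniture and walls round the work are solid. World frame = base frame: x ahead of the robot, y to its left, z up, the work surface at z = 0. Lengths are in m, angles in rad, forces in N, time in s.
With the tool pointing down it reaches from about 0.275 to 0.875 m from the base axis. Payload 12.5 kg.
Tool frame: the origin (TCP) lies at the very end of the fingers, on their centre line; the grasp point (between the pads) lies 19 mm behind it; z points along the fingers, y is the line along which they close (so a half turn about z gives the same grasp; the last joint's range is limited). The gripper opens to 85 mm and grips with 20 to 120 N. Pads are 22 mm wide; open, the fingers measure 114 mm over their backs; the gripper's body (76 mm by 85 mm) begins 54 mm behind the grasp point. The pads swing forward as they close: fully open they stand 13 mm farther back than shut.
Start: joints at [-1.386, 0.351, 1.652, -0, 1.139, -0.085], TCP at [0.147, -0.53, 0.231] pointing down, gripper open.
Joint ranges: [-2.75, 2.75], [-0.79, 2.1], [0.01, 2.65], [-1.57, 4.71], [0.07, 3.14], [-2.87, 2.87]. Speed limits (rad/s): [2.22, 2.22, 2.79, 3.14, 3.14, 3.14].

### API

Orientations are given as a unit quaternion [w, x, y, z].
In Python, from station import r, hand, kinematics, vision, nets, status gives the robot as it stands. Calls block until the motion is done:
- r.move_pose(position, orientation): joint-space move of the TCP to a pose.
- r.servo_line(position, frame=None, speed=0.15): straight line of the TCP; frame=None keeps the orientation; speed is the mean speed in m/s.
- r.goto_joints(angles): joint-space move.
- hand.ungrasp() and hand.close_gripper(): open the fingers fully, or close them until they stop; the grip force is fixed at half the most.
- r.wait(seconds).
- kinematics.solve_ik(position, orientation): joint angles nearest the present ones, or None.
- vision.snapshot(name): name is "scene" or "top"; returns (picture, depth): 420x560x3 uint8, red, green, blue; 420x560 float32, m along the optical axis (not along the pixel's ray), 0 where there is no reading.
- vision.camera_model(name): a dict with "K" (3x3 intrinsics, pixels), "cam_to_world" (4x4, takes a point from camera to world coordinates). Camera axes: x right, y up, looking along -z (the intrinsics and any distortion apply to the point x, -y, -z); pixel columns grow to the right and rows downward; lengths in m; the calibration is good to about 2 mm. A picture is of the moment at which its call begins. camera_model takes no time and is no camera call.
A pose or a line that the arm cannot do raises r.IKError and nothing moves.
- r.close_job(): hands the job in; it is judged then, once.
Trained networks look in the newest picture that a camera, given by its name, has taken for a name from the list of things; names that differ only in an ending like _2 or _b are one class to them, and where a whole thing is asked for, a point or a joint stands for the part that bears it (a point fixed in the world has none). Each returns a list of dicts, best first, with "conf" (0 to 1); they miss things now and then, are a little off and sometimes report something else, mostly with a low value. They report only what shows in the picture. A call takes as long as a camera call. They do not tell look-alikes from the thing itself.
- nets.cut_out(camera, name): "pixels" (420x560 bool, what is visible of it) and "xy" ([column, row] in pixels, amid what is visible of it).
Readings, each from a call of its own:
- status.read_clock(): time.
- status.read_q(): joint angles.
- status.read_dq(): joint speeds.
- status.read_joint_torque(): joint torques, N m.
- status.read_tcp_pos(): TCP position.
- status.read_eef_rot(): TCP orientation.
- status.read_contact_force(): force on the tool from outside, world axes, zero at the start.
- status.read_moment(): the same for the moment, N m.
- status.read_opening(): opening from 0.0 (shut) to 1.0 (fully open).
- status.read_grip_force(): force on a finger pad.
Only numpy, scipy, OpenCV 4.12 (cv2) and the standard library are available. Lean on these libraries where they do the work, as an engineer would, in place of code of your own. Each camera call takes 0.05 s, during which the arm holds its last target. There are 200 camera calls.

### The job

Take the hand roller by its red handle out of its rest and roll the slatted facing strip down from one end of the row to the other, with a steady downward force of about 15 newtons and never more than 20, until all ten slats are fully home on the board. Let only the roller touch the work, then set the roller back upright in its rest and leave the other things where they are.

Things in the scene. Friction and masses are not known exactly. Their poses are not given: they have to be found in the camera images.
- roller: hand roller: red handle on a steel crown plate, below it two cheeks and a black rubber wheel (44 mm diameter, 60 mm wide, axle along x, centre 22 mm above the origin). Origin: lowest point of the wheel, mid-width; z up along the handle. It rolls along its y. 0.3 to 0.5 kg. Starts upright in the rest, axes parallel to the rest's, its origin 9 mm above the rest's origin
- roller_grip (a point): middle of the red handle, 98 mm above the roller's origin. The handle is 36 mm along x and 26 mm along y and reaches from 55 to 130 mm above the roller's origin: pinch it from above across the 26 mm. The crown plate under it is 74 mm (x) by 66 mm (y), its underside 47 mm above the roller's origin
- wheel (a joint): angle of the roller's wheel on its axle, rad, 0 at the start, endless, turns freely either way
- rest: fixed wooden rest for the roller, 100 mm (x) by 72 mm (y); origin at the centre of its underside. Pocket 80 mm along x, 52 mm along y, floor 6 mm high. The two walls along x are 56 mm high, 8 mm thick and carry the roller's crown plate; the two others are 40 mm high. The wheel hangs between them, 4 mm free on each side
- jig: fixed jig on the bench: aluminium base 110 mm (x) by 270 mm (y) by 10 mm; origin at the centre of its underside. On it a backing board carries a facing strip of ten stiff slats, white and blue by turns, in a row along the jig's y. Each slat is 60 mm along x, 17 mm along y; slat i is centred at x = 0, y = (i - 4.5) x 18 mm
- jig_middle (a point): point on the jig's base, midway under the row. A wooden land ends the row each way, y 92.5 to 114.5 mm; its top is 30 to 62 mm above the jig's origin: the board is shimmed, its height (46 +- 8 mm mid-row) and slope along y (to 0.07 rad either way) are new at each start and not measured: feel for them. Home slats are level with the lands, others 3 mm proud. A rubber underlay lets the board sink 1 mm per 6 N
- grease_pot: bystander: red grease pot with white lid, 49 mm across, 41 mm high, origin at the centre of its underside
- black_pot: bystander: small black rubber pot, 48 mm across, 47 mm high, origin at the centre of its underside
- slat0 (a joint): how far slat 0 (centred at jig y = -81 mm) is pressed down, m: 0 as laid, 0.003 home on the board. It sinks only under more than about 9 N, a little more the faster, and stays where it is left
- slat1 (a joint): how far slat 1 (centred at jig y = -63 mm) is pressed down, m: 0 as laid, 0.003 home on the board. It sinks only under more than about 9 N, a little more the faster, and stays where it is left
- slat2 (a joint): how far slat 2 (centred at jig y = -45 mm) is pressed down, m: 0 as laid, 0.003 home on the board. It sinks only under more than about 9 N, a little more the faster, and stays where it is left
- slat3 (a joint): how far slat 3 (centred at jig y = -27 mm) is pressed down, m: 0 as laid, 0.003 home on the board. It sinks only under more than about 9 N, a little more the faster, and stays where it is left
- slat4 (a joint): how far slat 4 (centred at jig y = -9 mm) is pressed down, m: 0 as laid, 0.003 home on the board. It sinks only under more than about 9 N, a little more the faster, and stays where it is left
- slat5 (a joint): how far slat 5 (centred at jig y = 9 mm) is pressed down, m: 0 as laid, 0.003 home on the board. It sinks only under more than about 9 N, a little more the faster, and stays where it is left
- slat6 (a joint): how far slat 6 (centred at jig y = 27 mm) is pressed down, m: 0 as laid, 0.003 home on the board. It sinks only under more than about 9 N, a little more the faster, and stays where it is left
- slat7 (a joint): how far slat 7 (centred at jig y = 45 mm) is pressed down, m: 0 as laid, 0.003 home on the board. It sinks only under more than about 9 N, a little more the faster, and stays where it is left
- slat8 (a joint): how far slat 8 (centred at jig y = 63 mm) is pressed down, m: 0 as laid, 0.003 home on the board. It sinks only under more than about 9 N, a little more the faster, and stays where it is left
- slat9 (a joint): how far slat 9 (centred at jig y = 81 mm) is pressed down, m: 0 as laid, 0.003 home on the board. It sinks only under more than about 9 N, a little more the faster, and stays where it is left
Things that resemble listed ones, but are neither listed nor needed, are in the scene too. There is more than one size of the rest; the one meant has the size given above.

How it is judged:
By the outcome, as a careful person would: the job done as asked, in the order asked, and still so for the second after the job is handed in, with the robot touching nothing.
It also fails if it takes over 64 s, if anything falls off the work surface, if the arm or the gripper's body presses on something with over 40 N, if the wrist force passes 120 N, or if a joint passes its speed limit or range.

## Working session

There is one attempt and no reset: what is moved stays moved. The work goes in short steps, each a Python script; the robot and the scene stay as the last script left them, time stands still between calls to the robot, and variables do not carry over. Pictures are saved under pics/ and viewed, at most 10 in all, crops included, and the job is handed in when it is done.

```bash
ls; mkdir -p pics
python3 - <<'E'
from station import r, hand, kinematics, vision, nets, status
import cv2,numpy as np
for c in ("scene","top"):
    p,d=vision.snapshot(c); cv2.imwrite(f"pics/{c}0.png",p[:,:,::-1]); np.save(f"{c}_d.npy",d); np.save(f"{c}_p.npy",p)
    m=vision.camera_model(c); print(c,m)
    for n in ("roller","rest","jig","grease_pot","black_pot","slat0"):
        for o in nets.cut_out(c,n):
            print(n,round(o["conf"],2),o["xy"],o["pixels"].sum()); 
print(status.read_clock(),status.read_eef_rot(),status.read_contact_force())
E
```

```text
pics
scene {'K': array([[428.88843182,   0.        , 277.14700121],
       [  0.        , 428.88843182, 216.65975472],
       [  0.        ,   0.        ,   1.        ]]), 'cam_to_world': array([[ 0.80281587,  0.24628117, -0.54298459,  0.02208201],
       [-0.59614394,  0.31636599, -0.73791935, -0.91089415],
       [-0.00995378,  0.91611033,  0.40080267,  0.4545305 ],
       [ 0.        ,  0.        ,  0.        ,  1.        ]])}
roller 0.72 [242.1, 235.2] 1176
rest 0.97 [209.7, 237.6] 372
rest 0.73 [244.8, 260.0] 1205
jig 0.87 [284.2, 223.8] 2463
grease_pot 0.83 [398.0, 267.4] 629
black_pot 0.57 [192.2, 214.6] 11
slat0 0.67 [293.1, 220.4] 139
slat0 0.61 [272.1, 201.2] 62
slat0 0.6 [278.2, 208.7] 55
slat0 0.53 [284.4, 215.3] 48
top {'K': array([[478.47771232,   0.        , 279.00431388],
       [  0.        , 478.47771232, 207.56750608],
       [  0.        ,   0.        ,   1.        ]]), 'cam_to_world': array([[ 0.02239008,  0.97971513, -0.19914052,  0.34791556],
       [-0.99972984,  0.02069769, -0.0105764 , -0.20381376],
       [-0.00624011,  0.19932352,  0.97991387,  0.98432612],
       [ 0.        ,  0.        ,  0.        ,  1.        ]])}
roller 0.66 [306.4, 266.7] 1319
rest 0.94 [220.1, 267.6] 1050
rest 0.58 [297.9, 287.6] 383
jig 0.75 [410.2, 163.0] 545
jig 0.69 [246.9, 177.7] 6285
grease_pot 0.72 [408.6, 164.9] 523
black_pot 0.73 [214.2, 161.8] 189
black_pot 0.64 [166.9, 263.2] 531
black_pot 0.31 [240.1, 166.4] 244
slat0 0.77 [250.2, 171.9] 234
slat0 0.77 [219.9, 169.5] 213
slat0 0.73 [270.9, 175.5] 198
slat0 0.68 [279.8, 175.5] 209
slat0 0.63 [237.5, 168.9] 214
slat0 0.59 [214.5, 162.9] 247
slat0 0.57 [265.6, 173.0] 199
slat0 0.55 [255.7, 170.9] 224
slat0 0.54 [289.9, 179.7] 250
slat0 0.51 [233.6, 167.0] 209
0.7 [-1.62924960e-05  9.90917095e-01  1.34474200e-01  1.26747530e-06] [ 0.32688117  0.40703916 -1.05197931]
```

Run:
```python
import cv2
a=cv2.imread("pics/top0.png")[100:340,120:460]; cv2.imwrite("pics/top0c.png",cv2.resize(a,None,fx=2.3,fy=2.3,interpolation=2))
```

```text
(no output)
```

View pics/top0c.png

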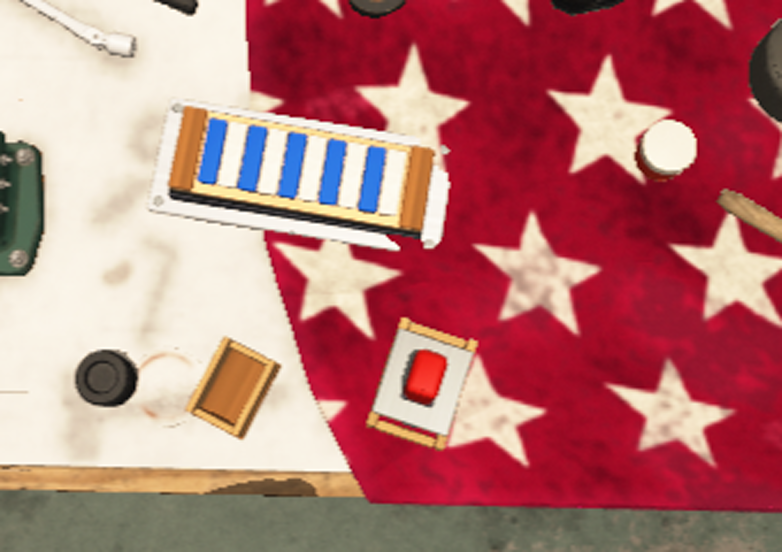

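View pics/scene0.png

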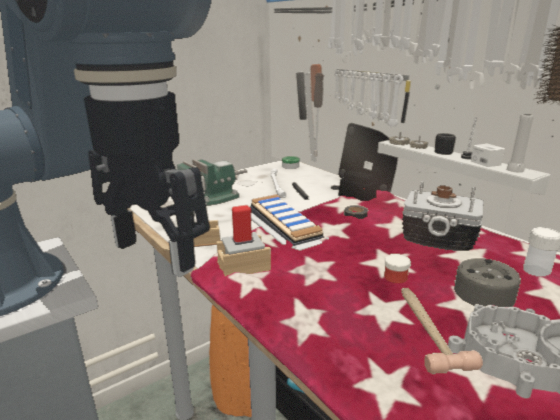

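The top view shows the roller in its rest at about px (305,263), and the jig at about (246,177) with its row tilted slightly. A smaller empty rest is at (220,268), a black pot at (166,264) and the grease pot at (410,164). Next I'll get metric poses from depth.

```bash
cat > geo.py <<'E'
import numpy as np,cv2
def cloud(c,d,vision):
    m=vision.camera_model(c);K=m["K"];T=m["cam_to_world"]
    v,u=np.mgrid[:d.shape[0],:d.shape[1]]
    P=np.stack([(u-K[0,2])/K[0,0]*d,-(v-K[1,2])/K[1,1]*d,-d],-1)
    P=P@T[:3,:3].T+T[:3,3]; P[d==0]=np.nan; return P
def rect(P):
    (cx,cy),(w,h),a=cv2.minAreaRect((P[:,:2]*1000).astype(np.float32))
    if w<h: w,h,a=h,w,a+90
    return [round(float(x),1) for x in (cx,cy,w,h,(a+90)%180-90)]  # mm, long-axis angle deg
E
python3 - <<'E'
from station import vision
from geo import *
for c in ("top","scene"):
    d=np.load(c+"_d.npy");p=np.load(c+"_p.npy").astype(int);P=cloud(c,d,vision);z=P[...,2]
    R,G,B=p[...,0],p[...,1],p[...,2]
    def box(x0,x1,y0,y1,z0,z1): return (P[...,0]>x0)&(P[...,0]<x1)&(P[...,1]>y0)&(P[...,1]<y1)&(z>z0)&(z<z1)
    red=(R>120)&(G<80)&(B<80)
    near=box(.1,.4,-.36,-.15,0,.3)
    h=near&red&(z>.075); print(c,"handle",h.sum(),rect(P[h]),np.nanpercentile(z[h],[5,50,95]))
    t=h&(z>.132); print(" handle top",t.sum(),t.sum()>5 and rect(P[t]),P[t].mean(0))
    pl=near&~red&(z>.045)&(z<.075); print(" plate",pl.sum(),rect(P[pl]),np.nanmedian(z[pl]))
    pl=near&(z>.028)&(z<.075); print(" plate+rest",pl.sum(),rect(P[pl]))
    for n,m in (("blue",(B>150)&(R<90)),):
        j=m&box(.25,.6,-.35,.1,.02,.08); print(" blue",j.sum(),rect(P[j]))
        x=P[j]; A=np.c_[x[:,0]-x[:,0].mean(),x[:,1]-x[:,1].mean(),np.ones(len(x))]; print("  plane z",np.linalg.lstsq(A,x[:,2],rcond=None)[0],x.mean(0))
    j=box(.25,.6,-.35,.1,.025,.09); print(" jig top",j.sum(),rect(P[j]))
    k=box(.2,.6,-.35,.12,.006,.09)
    if c=="top":
        k&=np.hypot(0,0)==0
        n,l,s,_=cv2.connectedComponentsWithStats(k.astype(np.uint8))
        for i in range(1,n):
            if s[i,4]>100: print("  comp",s[i],rect(P[l==i]),np.nanmax(z[l==i]))
E
```

```text
top handle 0 [0.0, 0.0, 0.0, 0.0, 0.0] nan
 handle top 0 False [nan nan nan]
 plate 297 [393.3, -235.0, 67.6, 33.6, 72.9] 0.06281863757746575
 plate+rest 422 [393.3, -235.0, 67.5, 33.8, 72.8]
 blue 287 [590.5, -123.2, 158.9, 25.8, 87.4]
  plane z [0.01254354 0.05091866 0.04180294] [ 0.59051246 -0.14750592  0.04180294]
 jig top 3898 [489.8, -120.9, 339.4, 230.9, 87.4]
  comp [  185   177   171   143 11328] [461.8, -172.0, 356.0, 276.4, 90.0] 0.08860172354111184
  comp [126 179  14  41 331] [557.7, 110.9, 84.4, 17.8, -0.3] 0.027957731318745793
  comp [201 246  41  45 540] [417.7, -81.3, 71.6, 51.2, -25.6] 0.0463430789900936
  comp [153 252  27  25 527] [422.1, 28.4, 46.7, 46.4, -35.6] 0.05133480563268911
scene handle 0 [0.0, 0.0, 0.0, 0.0, 0.0] nan
 handle top 0 False [nan nan nan]
 plate 291 [384.6, -238.0, 74.1, 30.7, -90.0] 0.05609285165545774
 plate+rest 517 [393.3, -238.7, 70.3, 33.3, 73.0]
 blue 42 [588.7, -128.2, 148.0, 23.0, 88.2]
  plane z [0.08385131 0.03686598 0.0407324 ] [ 0.58790067 -0.15791256  0.0407324 ]
 jig top 2522 [496.8, -138.6, 316.1, 228.9, 83.9]
  return np.nanmean(a, axis, out=out, keepdims=keepdims)
<stdin>:10: RuntimeWarning: Mean of empty slice.
  ret = um.true_divide(
```

Bounds were wrong; the roller is near (0.42,-0.25) and the jig near (0.6,-0.12).

Run:
```python
from station import vision
from geo import *
for c in ("top","scene"):
    d=np.load(c+"_d.npy");p=np.load(c+"_p.npy").astype(int);P=cloud(c,d,vision);z=P[...,2]
    R,G,B=p[...,0],p[...,1],p[...,2]
    def box(x0,x1,y0,y1,z0,z1): return (P[...,0]>x0)&(P[...,0]<x1)&(P[...,1]>y0)&(P[...,1]<y1)&(z>z0)&(z<z1)
    near=box(.34,.5,-.33,-.16,0,.16)
    red=(R>110)&(G<90)&(B<90)
    h=near&(z>.075); print(c,"handle",h.sum(),rect(P[h]),np.percentile(z[h],[5,50,95]))
    t=near&(z>.133); print(" htop",t.sum(),rect(P[t]),P[t].mean(0))
    for a,b in ((.055,.075),(.03,.075),(.03,.048)):
        m=near&(z>a)&(z<b); print(" rest",a,b,m.sum(),rect(P[m]),np.median(z[m]))
    bl=(B>130)&(R<100)&box(.45,.75,-.33,.1,.015,.09); x=P[bl]
    print(" blue",bl.sum(),rect(x)); A=np.c_[x[:,0]-.6,x[:,1]+.12,np.ones(len(x))]; print("  plane",np.linalg.lstsq(A,x[:,2],rcond=None)[0])
    for a,b in ((.005,.09),(.025,.09),(.005,.016)):
        j=box(.48,.75,-.30,.08,a,b)
        n,l,s,_=cv2.connectedComponentsWithStats(j.astype(np.uint8)); i=1+s[1:,4].argmax()
        print(" jig",a,b,s[i],rect(P[l==i]),np.nanmax(z[l==i]))
    m=box(.3,.75,-.35,.1,-.01,.004); print(" floor",np.median(z[m]))
```

```text
top handle 319 [423.1, -244.0, 36.2, 25.8, -17.6] [0.10306331 0.13755382 0.14085715]
 htop 272 [423.3, -243.9, 35.3, 25.7, -19.0] [ 0.42284672 -0.24386782  0.13797011]
 rest 0.055 0.075 1085 [423.1, -244.3, 93.9, 67.4, -17.4] 0.06348752183086603
 rest 0.03 0.075 1359 [423.0, -244.4, 96.0, 67.8, -17.2] 0.06294706184143095
 rest 0.03 0.048 224 [422.9, -244.5, 96.0, 61.4, -17.2] 0.03906062072768135
 blue 1057 [613.4, -126.1, 158.8, 59.4, 82.2]
  plane [-0.00221764  0.05444827  0.04321988]
 jig 0.005 0.09 [  185   115   146   126 12554] [614.7, -146.8, 305.6, 269.6, -89.9] 0.05200970166422858
 jig 0.025 0.09 [ 194  146  116   55 4192] [612.7, -135.6, 229.5, 82.2, 82.7] 0.05200970166422858
 jig 0.005 0.016 [ 185  115  146  126 7951] [614.7, -146.8, 305.6, 269.6, -89.9] 0.015992946196175195
 floor 0.0005757116400899598
scene handle 634 [422.9, -249.7, 37.0, 25.8, -21.3] [0.07930593 0.11131624 0.13848392]
 htop 115 [422.6, -248.9, 33.9, 24.6, -19.0] [ 0.42096471 -0.25062734  0.13705419]
 rest 0.055 0.075 635 [422.9, -248.0, 94.1, 69.0, -18.1] 0.06353423004426939
 rest 0.03 0.075 1315 [423.1, -248.3, 96.0, 70.0, -17.8] 0.05434408917042244
 rest 0.03 0.048 487 [423.1, -248.4, 96.0, 69.8, -17.8] 0.03944745235717584
 blue 148 [612.3, -127.9, 156.2, 56.9, 82.1]
  plane [0.02583842 0.04909579 0.04306236]
 jig 0.005 0.09 [ 250  188  119   80 4434] [615.4, -112.8, 374.2, 269.0, 89.9] 0.04850996110463751
 jig 0.025 0.09 [ 250  194   74   45 1518] [611.7, -137.8, 233.4, 80.2, 82.4] 0.04850996110463751
 jig 0.005 0.016 [ 252  207  117   61 2513] [615.4, -166.2, 269.0, 267.5, -0.1] 0.015974583614049354
 floor 0.00020805737493234666
```

```bash
cat > cfg.py <<'E'
import numpy as np
from station import r, hand, kinematics, vision, nets, status
def q(t): t=np.radians(t)/2; return [0.,float(np.cos(t)),float(np.sin(t)),0.]
RX,RY,RT=0.423,-0.2463,-17.6        # rest/roller
GZ=0.088                            # TCP z at grasp (roller origin 79 mm lower)
JX,JY,JT=0.6122,-0.1363,-7.7        # jig middle, jig x-axis angle
U=np.array([-np.sin(np.radians(JT)),np.cos(np.radians(JT))]) # along row
def F(n=5):
    a=[]
    for _ in range(n): a.append(status.read_contact_force()); r.wait(0.01)
    return np.mean(a,0)
E
python3 - <<'E'
from cfg import *
for p,t in (((RX,RY,.25),RT),((RX,RY,GZ),RT),((JX,JY,.2),JT)): print(kinematics.solve_ik(p,q(t)))
t0=status.read_clock(); status.read_contact_force(); print("read cost",status.read_clock()-t0)
r.move_pose([RX,RY,.25],q(RT)); print(status.read_clock(),status.read_tcp_pos(),F())
r.servo_line([RX,RY,GZ],speed=.12); print(status.read_tcp_pos(),F())
hand.close_gripper(); r.wait(.1); print(status.read_clock(),status.read_opening(),status.read_grip_force(),F(),status.read_moment())
E
```

```text
[-6.22422188e-01  2.19743529e-01  1.78074084e+00 -4.44089210e-16
  1.14110828e+00  1.25555209e+00]
[-6.22422188e-01  4.53127013e-01  1.92315704e+00 -4.44089210e-16
  7.65308599e-01  1.25555209e+00]
[-2.93275080e-01  5.21336437e-01  1.47124616e+00 -4.44089210e-16
  1.14901006e+00  1.41191160e+00]
read cost 0.0
2.175 [ 0.42279617 -0.24685471  0.24998268] [-0.41855228  0.07396011 -0.05324077]
[ 0.42329728 -0.24652456  0.08855235] [ 0.0684719  -0.20512255 -0.0687571 ]
4.4333 0.30128598174538557 63.308515548706055 [-0.03291664  0.78980306  2.7867628 ] [-0.02905811  0.13326934 -0.01652186]
```

Run:
```python
from cfg import *
from geo import *
r.servo_line([RX,RY,.17],speed=.1); r.wait(.2); print(status.read_clock(),F(10),status.read_opening(),status.read_tcp_pos())
P0=np.array([JX,JY])-.103*U
r.move_pose([*P0,.17],q(JT)); r.wait(.3); print(status.read_clock(),status.read_tcp_pos(),[F(5).round(2) for _ in range(4)],status.read_moment())
p,d=vision.snapshot("scene"); cv2.imwrite("pics/s1.png",cv2.resize(p[130:330,140:410,::-1],None,fx=2.8,fy=2.8))
```

```text
5.6417 [ 0.06539639  0.04054733 -3.63585481] 0.29565524980874897 [ 0.4228751  -0.24622659  0.16964259]
6.7583 [ 0.59792925 -0.23873923  0.17035974] [array([-0.29, -0.5 , -3.38]), array([ 0.45,  0.12, -3.5 ]), array([ 0.06, -0.27, -3.86]), array([-0.07,  0.27, -3.76])] [0.02723909 0.0163352  0.03618593]
```

View pics/s1.png

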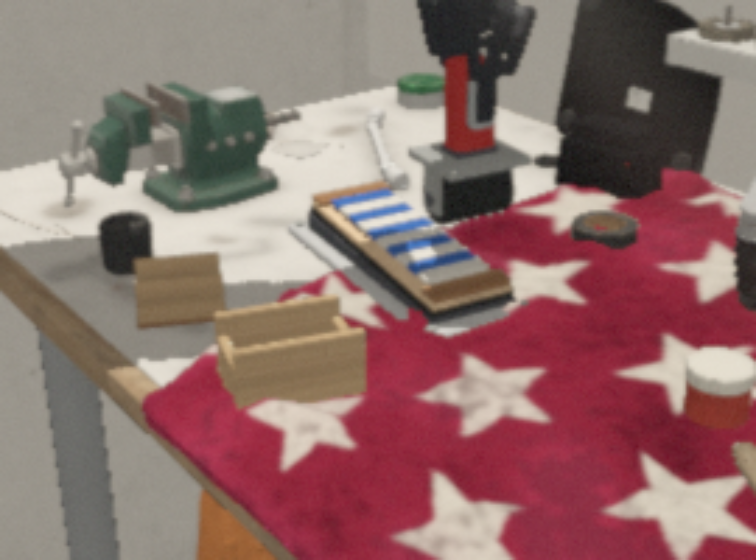

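The roller hangs upright in the gripper (crop about (470,150)) and the rest and other things are undisturbed. Next: feel for the near land.

Run:
```python
from cfg import *
P0=np.array([JX,JY])-.103*U
r.servo_line([*P0,.121],speed=.1); r.wait(.1)
z=.121; t=status.read_clock(); f=F(8)[2]; print(z,f)
while z>.100:
    z-=.001 if f<-2 else .0006
    r.servo_line([*P0,z],speed=.02); f=F(6)[2]; print(round(z,4),round(f+3.64,2),end="; ")
    if f+3.64>11: break
print(status.read_clock()-t,status.read_clock(),status.read_tcp_pos(),F(6))
```

```text
0.121 -3.3737474253400235
0.12 -0.21; 0.119 0.07; 0.118 0.05; 0.117 0.24; 0.116 -0.09; 0.115 0.21; 0.114 0.0; 0.113 0.24; 0.112 1.64; 0.111 6.07; 0.1104 8.5; 0.1098 10.33; 0.1092 12.17; 3.966599999999999 11.6833 [ 0.59866739 -0.23861691  0.10998881] [-2.48037189  0.20168838  8.72047604]
```

```bash
cat > roll.py <<'E'
from cfg import *
import sys
s,z,send,tare=[float(a) for a in sys.argv[1:5]]
T=15.; slope=.052*(1 if send>s else -1); ds=.003
for _ in range(2):
    f=F(6)[2]-tare; z+=np.clip(.8*(f-T)/3500,-.001,.001); r.servo_line([*(np.array([JX,JY])+s*U),z],speed=.01)
log=[]; t0=status.read_clock()
while abs(send-s)>1e-6:
    f=F(5); e=f[2]-tare-T
    log.append((round(s*1000),round(e+T,1)))
    if e>4.5 or e<-9: print("ABORT"); break
    step=min(ds,abs(send-s)); s+=np.sign(send-s)*step
    slope+=np.clip(e,-3,3)*.0012
    z+=slope*step+np.clip(.35*e/3500,-.0006,.0006)
    r.servo_line([*(np.array([JX,JY])+s*U),z],speed=.018)
print(log); print("s,z,slope",s,z,slope,"F",F(8)-[0,0,tare],"t",status.read_clock()-t0,status.read_clock())
E
python3 roll.py -.103 .1092 -.079 -3.64
```

```text
[(-103, np.float64(14.8)), (-100, np.float64(13.5)), (-97, np.float64(13.5)), (-94, np.float64(14.4)), (-91, np.float64(14.6)), (-88, np.float64(14.9)), (-85, np.float64(14.9)), (-82, np.float64(14.5))]
s,z,slope -0.079 0.10896784037747428 0.04618343771429565 F [-3.34801746 -3.28890853 15.03652128] t 2.9334000000000007 15.2667
```

```bash
sed -i 's/\.052\*/.047*/' roll.py; python3 roll.py -.079 .10897 .103 -3.64
```

```text
[(-79, np.float64(15.1)), (-76, np.float64(15.3)), (-73, np.float64(15.2)), (-70, np.float64(15.2)), (-67, np.float64(15.2)), (-64, np.float64(14.7)), (-61, np.float64(15.0)), (-58, np.float64(15.2)), (-55, np.float64(15.0)), (-52, np.float64(15.6)), (-49, np.float64(15.5)), (-46, np.float64(14.8)), (-43, np.float64(14.7)), (-40, np.float64(15.2)), (-37, np.float64(15.6)), (-34, np.float64(14.8)), (-31, np.float64(15.3)), (-28, np.float64(14.8)), (-25, np.float64(14.9)), (-22, np.float64(15.3)), (-19, np.float64(15.0)), (-16, np.float64(15.8)), (-13, np.float64(15.7)), (-10, np.float64(14.5)), (-7, np.float64(14.2)), (-4, np.float64(15.3)), (-1, np.float64(15.5)), (2, np.float64(15.2)), (5, np.float64(15.2)), (8, np.float64(14.7)), (11, np.float64(15.0)), (14, np.float64(15.5)), (17, np.float64(14.8)), (20, np.float64(15.0)), (23, np.float64(15.4)), (26, np.float64(14.5)), (29, np.float64(14.7)), (32, np.float64(15.7)), (35, np.float64(15.1)), (38, np.float64(15.2)), (41, np.float64(15.1)), (44, np.float64(14.7)), (47, np.float64(15.4)), (50, np.float64(15.2)), (53, np.float64(15.0)), (56, np.float64(14.8)), (59, np.float64(14.8)), (62, np.float64(14.5)), (65, np.float64(14.6)), (68, np.float64(15.2)), (71, np.float64(15.3)), (74, np.float64(15.0)), (77, np.float64(14.8)), (80, np.float64(15.2)), (83, np.float64(15.2)), (86, np.float64(14.8)), (89, np.float64(14.5)), (92, np.float64(15.3)), (95, np.float64(15.6)), (98, np.float64(14.7)), (101, np.float64(14.6))]
s,z,slope 0.103 0.11849998665618901 0.05078492990780948 F [-1.89441961  0.03851624 14.67777091] t 21.8666 37.7333
```

Run:
```python
from cfg import *
from geo import *
P1=np.array([JX,JY])+.103*U
r.servo_line([*P1,.17],speed=.08); r.move_pose([RX,RY,.17],q(RT)); r.wait(.1)
print(status.read_clock(),status.read_tcp_pos(),F(8))
for c in ("top","scene"):
    p,d=vision.snapshot(c); P=cloud(c,d,vision)
    if c=="scene": cv2.imwrite("pics/s2.png",cv2.resize(p[130:330,140:410,::-1],None,fx=2.8,fy=2.8))
    R=P[...,:2]-[JX,JY]; sy=R@U; sx=R@np.array([U[1],-U[0]]); z=P[...,2]
    k=lambda s,w: (abs(sx)<.022)&(abs(sy-s)<w)&(z>.02)&(z<.07)
    print(c,[(i,round(1000*float(np.median(z[k(s,.005)])-.05*s*1),1),int(k(s,.005).sum())) for i,s in [("L",-.103)]+[(i,(i-4.5)*.018) for i in range(10)]+[("R",.103)] if k(s,.005).any()])
    n=(P[...,0]>.34)&(P[...,0]<.5)&(P[...,1]>-.33)&(P[...,1]<-.16)
    m=n&(z>.03)&(z<.06); print(" rest",rect(P[m])) 
    for a,b in ((.14,.152),):
        m=n&(z>a)&(z<b); print(" plate",m.sum(),m.sum()>5 and rect(P[m]),np.median(z[m]))
```

```text
39.75 [ 0.42389139 -0.24575979  0.16997162] [ 2.02792736e-01  2.33739317e-04 -3.61969172e+00]
top [('L', 36.9, 28), (0, 37.3, 60), (1, 37.6, 99), (2, 37.6, 103), (3, 37.4, 102), (4, 37.2, 100), (5, 37.4, 103), (6, 37.8, 100), (7, 37.6, 102), (8, 37.4, 104), (9, 37.9, 103), ('R', 37.6, 101)]
 rest [382.9, -262.9, 7.7, 2.6, 70.4]
 plate 117 [398.0, -235.5, 68.2, 7.6, 55.0] 0.14535108600970748
scene [('L', 37.6, 42), (0, 37.4, 39), (1, 37.6, 34), (2, 37.3, 35), (3, 37.9, 33), (4, 37.6, 28), (5, 37.7, 29), (6, 37.8, 30), (7, 38.1, 31), (8, 37.9, 28), (9, 38.1, 23), ('R', 38.0, 23)]
 rest [423.5, -247.0, 95.9, 73.1, -17.1]
 plate 484 [424.3, -247.1, 74.4, 67.9, -17.6] 0.14540837398926615
```

View pics/s2.png

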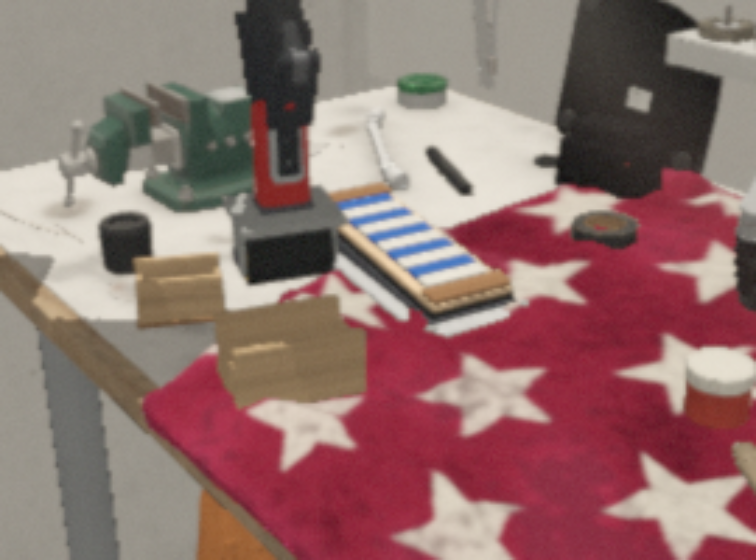

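All slats are level with the lands in both views, and the roller hangs aligned over its rest (crop about (285,260)). Now I'll lower it with force monitoring.

Run:
```python
from cfg import *
r.servo_line([RX,RY,.13],speed=.08); z=.13; ok=True
while z>GZ-.002:
    z-=.008 if z>.097 else .001
    r.servo_line([RX,RY,z],speed=.06 if z>.09 else .02); f=F(5)-[0,0,-3.64]; print(round(z,4),f.round(1))
    if f[2]>2.5 or np.hypot(f[0],f[1])>6: break
print(status.read_clock(),status.read_tcp_pos(),z)
if abs(z-GZ)<.0025:
    hand.ungrasp(); r.wait(.1); print("open",status.read_opening(),F(4))
    r.servo_line([RX,RY,.25],speed=.1); print(status.read_clock())
    from geo import *
    for c in ("top","scene"):
        p,d=vision.snapshot(c); P=cloud(c,d,vision); zz=P[...,2]
        if c=="scene": cv2.imwrite("pics/s3.png",cv2.resize(p[130:330,140:410,::-1],None,fx=2.8,fy=2.8))
        n=(P[...,0]>.34)&(P[...,0]<.5)&(P[...,1]>-.33)&(P[...,1]<-.16)
        for a,b in ((.133,.145),(.055,.072)):
            m=n&(zz>a)&(zz<b); print(c,m.sum(),m.sum()>5 and rect(P[m]),np.median(zz[m]))
```

```text
0.122 [-0.1  0.   0.4]
0.114 [ 0.2 -0.3  0.2]
0.106 [-0.   0.   0.4]
0.098 [0.2 0.3 0.1]
0.09 [-0.2  0.6 -0.1]
0.089 [ 0.1 -0.4 -0.2]
0.088 [0.1 0.7 2.7]
43.0417 [ 0.42315166 -0.24635528  0.08815247] 0.08799999999999997
open 1.0004673355980758 [-0.38388282 -0.38486256 -0.21564154]
45.5583
top 2 False 0.13426916164489267
top 503 [403.3, -238.2, 67.6, 48.4, 71.4] 0.06369778607683285
scene 118 [423.0, -249.3, 35.6, 22.9, -20.7] 0.13749151039951898
scene 596 [422.6, -247.8, 93.5, 67.4, -18.3] 0.06354039249683041
```

View pics/s3.png

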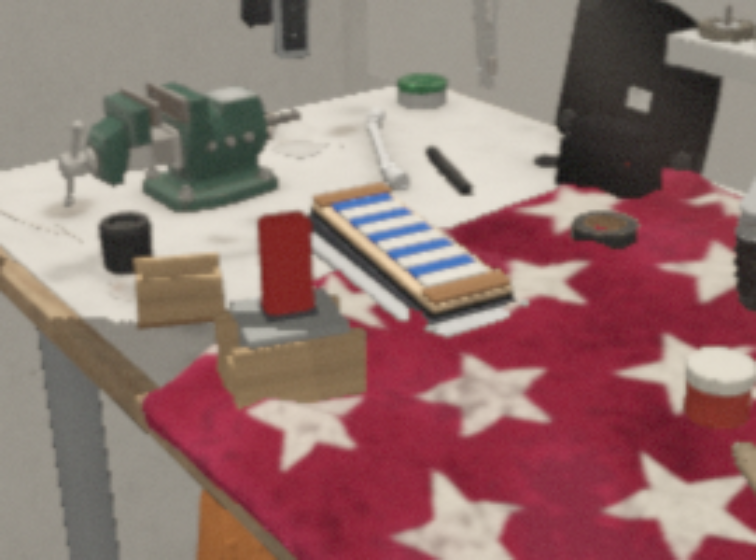

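The roller is back upright in its rest (crop about (290,290)), all slats are down, and nothing else has moved. I'm handing in.

```bash
python3 -c "
from station import r
print(r.close_job())"
```

```text
the job is handed in; nothing more can be done
None
```

The job is handed in: all ten slats measure level with the lands, readings taken between steps stayed at 13.5 to 15.8 N, and the roller is back upright in its rest, with about 46 s of the 64 s used.

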